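Hold back the rotisserie belt tensioner

TASK

The rotisserie drive needs its belt slipped on: push its sprung tensioner arm back by the upright thumb post (push, do not pinch it) until the pawl slider has clicked over behind the arm's tooth, short of the end stop. Push gently, never with more than 20 N, and leave everything else on the shelf where it is. Finish while still holding the arm pressed back past the click, because it springs forward when let go.

Things in the scene. Friction and masses are not known exactly. Their poses are not given: they have to be found in the camera images.
- drive: rotisserie drive, screwed to the shelf: aluminium base plate 240 x 250 mm, 10 mm thick; origin at the centre of its underside. Axes: x from its front edge (robot side) to its far edge, y its left, z up. A grey gearbox 54 x 150 mm stands along the far edge, front face at x = 65 mm, top 116 mm (a cap on it 128 mm) above the shelf. The tensioner arm and the pawl slider sit on it.
- hinge (a point): vertical pivot axis of the tensioner arm, 50 mm above the shelf (mid height of the arm bar), at x = -10, y = -45 mm of the drive. Axes as the drive's. The arm's round hub here is 42 mm across.
- post (a point): centre of the upright black thumb post on the outer end of the tensioner arm: round, 22 mm across, free from 56 to 118 mm above the shelf, this point at 87 mm, 125 mm from the pivot. Axes turn with the arm: y from the pivot out to the post, x the way the post travels when pushed back (clockwise from above, towards the gearbox).
- tensioner (a joint): swing of the arm, a steel bar 24 mm wide, in rad: 0 at rest, leaning 0.4 rad forward of the drive's y axis; 0.80 at its hard end stop. A spring returns it to 0: at the post about 4 N at 0, 8 N at 0.80. The pawl rides up the arm's tooth from about 0.26 (adding about 2 N) and has dropped off behind it, the click, by 0.55. It does not latch: let go, the arm springs right back.
- pawl (a joint): travel of the sprung pawl slider in m: 0 seated, up to about 0.0025 while the arm's tooth passes it, 0 again once it has clicked over.
- pawl_tab (a point): top of the small black tab (18 x 6 mm) on the pawl slider, 69 mm above the shelf, in a guide at the drive's right edge beside the pivot. It moves by itself: not to be touched.
- canister: bystander, loose: lidded round aluminium canister, 94 mm across, 136 mm high with its knob; origin at the centre of its underside.
- dish: bystander, loose: white ceramic dish, 110 mm across, 40 mm high, just to the left of the drive; origin at the centre of its underside.
- skewer_case: bystander, loose: green plastic skewer case, 300 x 55 x 37 mm, lying flat; origin at the centre of its underside.
- shaker: bystander, loose: small glass shaker, 48 mm across, 100 mm high, standing to the right of the drive; origin at the centre of its underside.
- spare_pulley: bystander, loose: spare black pulley wheel, 48 mm across, 18 mm thick, lying flat in front of the drive; origin at the centre of its underside.
- jar: bystander, loose: amber glass jar, 72 mm across, 100 mm high; origin at the centre of its underside.
- spit_fork: bystander, loose: two-pronged steel spit fork, about 155 mm long, 22 mm high, lying flat; origin at the centre of its underside (block end, prongs along +x).

How it is judged:
By the outcome, as a careful person would: the job done as asked, in the order asked, and still so for the second after the job is handed in, while the arm keeps its last pose, push and grip.
It also fails if it takes over 38 s, if anything falls off the work surface, if the arm or the gripper's body presses on something with over 40 N, if the wrist force passes 120 N, or if a joint passes its speed limit or range.

ROBOT

A 7-joint arm with a two-finger parallel gripper is mounted at the origin on the work surface. World frame = base frame: x ahead of the robot, y to its left, z up, the work surface at z = 0. Lengths are in m, angles in rad, forces in N, time in s.
With the tool pointing down it reaches from about 0.4 to 0.9 m from the base axis. Payload 5.6 kg.
Tool frame: the origin (TCP) lies midway between the tips of the shut fingers; the grasp point (between the pads) lies 19 mm behind it; y points along the fingers, z is the direction in which the jaws open and shut, and the axes are right-handed (so a half turn about y gives the same grasp; the last joint's range is limited). The gripper opens to 92 mm and grips with 3 to 60 N. Pads are 20 mm wide; open, the fingers measure 128 mm over their backs; the gripper's body (75 mm by 189 mm) begins 69 mm behind the grasp point.
Start: joints at [-1.225, 0.468, -0.012, 1.603, 0.006, 1.071, -0.056], TCP at [0.246, 0.601, 0.215] pointing down, gripper open.
Joint ranges: [-2.53, 2.53], [-0.31, 2.02], [-1.57, 1.55], [0.28, 2.44], [-1.29, 4.43], [0.15, 1.84], [-2.92, 2.92]. Speed limits (rad/s): [2.57, 2.57, 3.14, 3.14, 3.14, 3.14, 3.14].

INTERFACE

Orientations are given as a 3x3 rotation matrix whose columns are the frame's x, y, z axes.
In Python, from station import env, effector, solver, viewer, workorder, search_frame, tip_of gives the robot as it stands. Calls block until the motion is done:
- env.reach(position, orientation): joint-space move of the TCP to a pose.
- env.movel(position, frame=None, rate=0.15): straight line of the TCP; frame=None keeps the orientation; rate is the mean speed in m/s.
- env.goto_joints(angles): joint-space move.
- effector.release() and effector.grasp(squeeze=None): open the fingers fully, or close them until they stop; squeeze is the grip in N (None keeps the last).
- env.pause(seconds).
- solver.inverse_kinematics(position, orientation): joint angles nearest the present ones, or None.
- env.sense(): the state.
- viewer.read_camera(name): name is "scene" or "top"; returns (picture, depth): 480x640x3 uint8, red, green, blue; 480x640 float32, m along the optical axis (not along the pixel's ray), 0 where there is no reading.
- viewer.camera_info(name): a dict with "intrinsics" (3x3 intrinsics, pixels), "dist_coeffs" ([k1, k2, p1, p2, k3] as OpenCV has them; the pictures are not rectified), "eye" and "rotation" of the camera in the world. Camera axes: x right, y up, looking along -z (the intrinsics and any distortion apply to the point x, -y, -z); pixel columns grow to the right and rows downward; lengths in m; the calibration is good to about 2 mm. A picture is of the moment at which its call begins. camera_info takes no time and is no camera call.
A pose or a line that the arm cannot do raises env.PlanningError and nothing moves.
- workorder.finish_job(): hands the job in, once; it reports no verdict.
Trained networks look in the newest picture that a camera, given by its name, has taken for a name from the list of things; names that differ only in an ending like _2 or _b are one class to them, and where a whole thing is asked for, a point or a joint stands for the part that bears it (a point fixed in the world has none). Each returns a list of dicts, best first, with "score" (0 to 1); they miss things now and then, are a little off and sometimes report something else, mostly with a low value. They report only what shows in the picture. A call takes as long as a camera call.
- search_frame(camera, name): "at" ([x, y, z] in m, in world coordinates, good to about 4 mm: the middle of the surface that is visible of it).
- tip_of(camera, name): "at" ([x, y, z] in m, in world coordinates, good to about 4 mm: a listed point, or the origin of a listed thing).
The state is a dict: "t": time; "joint_positions": joint angles; "joint_velocities": joint speeds; "tau": joint torques, N m; "ee_pos": TCP position; "tcp_rot": TCP orientation; "wrist_force": force on the tool from outside, world axes, zero at the start; "moment": the same for the moment, N m; "gripper_width": finger opening in m.
Only numpy, scipy, OpenCV 4.12 (cv2) and the standard library are available. Lean on these libraries where they do the work, as an engineer would, in place of code of your own. Each camera call takes 0.05 s, during which the arm holds its last target. There are 200 camera calls.

## Working session

There is one attempt and no reset: what is moved stays moved. The work goes in short steps, each a Python script; the robot and the scene stay as the last script left them, time stands still between calls to the robot, and variables do not carry over. Pictures are saved under pics/ and viewed, about 8 in all and at most 12, crops included, and the job is handed in when it is done.

```bash
mkdir -p pics
python3 - <<'E'
from station import env,viewer,search_frame,tip_of
import cv2,numpy as np
s=env.sense();print(s['t'],s['ee_pos'],s['tcp_rot'],s['wrist_force'],s['gripper_width'])
for c in ("scene","top"):
    p,d=viewer.read_camera(c);cv2.imwrite(f"pics/{c}0.png",p[...,::-1])
    i=viewer.camera_info(c);print(c,i['eye'])
    for n in("drive","hinge","post","pawl_tab","canister","dish","skewer_case","shaker","spare_pulley","jar","spit_fork"):
        r=tip_of(c,n);print(n,[(np.round(q['at'],3).tolist(),round(q['score'],2)) for q in r[:2]])
E
```

```text
0.0 [0.24626269 0.60091729 0.21363352] [[ 9.25341106e-01 -5.10565813e-04  3.79135300e-01]
 [-3.79135609e-01 -1.67905089e-03  9.25339598e-01]
 [ 1.64140701e-04 -9.99998460e-01 -1.74726849e-03]] [-0.40078142 -0.37096595  0.10974049] 0.0916767305183874
scene [ 1.48884156 -0.54013876  0.84079319]
drive [([0.531, -0.054, 0.0], 0.74), ([0.477, -0.148, 0.07], 0.44)]
hinge [([0.508, -0.089, 0.053], 0.82)]
post [([0.503, 0.036, 0.085], 0.59)]
pawl_tab [([0.48, -0.148, 0.07], 0.51)]
canister [([0.369, -0.517, -0.004], 0.77)]
dish [([0.592, 0.139, -0.002], 0.56)]
skewer_case [([0.531, 0.543, -0.002], 0.73)]
shaker [([0.557, -0.512, 0.001], 0.74), ([0.507, -0.232, 0.0], 0.73)]
spare_pulley [([0.351, -0.044, -0.002], 0.77), ([0.478, -0.15, 0.07], 0.57)]
jar [([0.561, -0.512, -0.0], 0.84)]
spit_fork [([0.278, -0.339, 0.0], 0.67)]
top [0.15753653 0.0393176  1.56264331]
drive [([0.531, -0.055, -0.002], 0.76)]
hinge [([0.504, -0.09, 0.05], 0.63), ([0.354, -0.049, -0.0], 0.23)]
post [([0.501, 0.034, 0.09], 0.79)]
pawl_tab [([0.48, -0.152, 0.069], 0.47)]
canister [([0.363, -0.516, -0.001], 0.93)]
dish [([0.595, 0.14, 0.003], 0.91)]
skewer_case [([0.368, -0.512, 0.001], 0.47)]
shaker [([0.503, -0.231, -0.002], 0.88)]
spare_pulley [([0.353, -0.046, -0.001], 0.49)]
jar [([0.557, -0.518, 0.002], 0.76)]
spit_fork [([0.275, -0.344, 0.001], 0.97)]
```

View pictures.

View pics/top0.png

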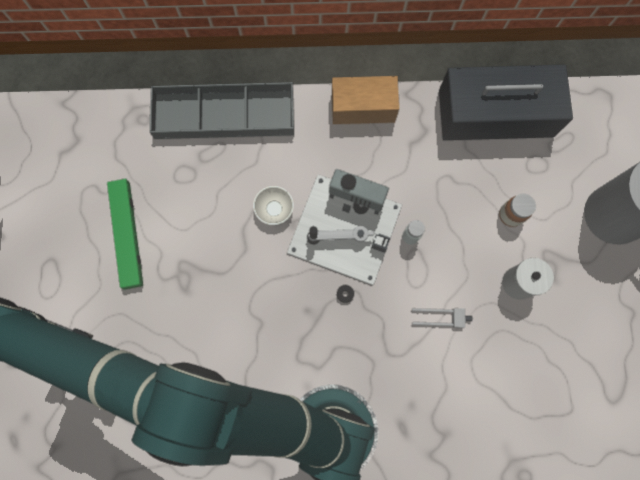

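View pics/scene0.png

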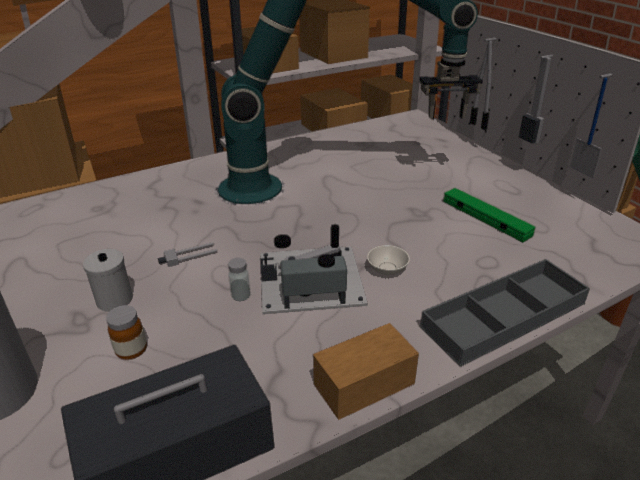

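Top view: the drive is yawed about -21°. The post is at (313,233) px, the hinge at (360,233) and the pawl at (380,242). Both cameras agree on the post and hinge, and the front side of the post is clear. I'll close the fingers and go in on the post's front side.

```bash
cat > h.py <<'E'
from station import env,effector,viewer,search_frame,tip_of,workorder
import numpy as np, cv2
H=np.array([.506,-.0895]); P=np.array([.502,.035]); R=.125
a0=np.arctan2(*(P-H)[::-1])
def pose(q,back,z=.078):
    "tool pose, TCP `back` m in front of the post centre at arm swing q"
    a=a0-q; r=np.array([np.cos(a),np.sin(a)]); t=np.array([np.sin(a),-np.cos(a)])
    p=H+R*r-back*t
    x=np.r_[t,0]; y=np.array([0,0,-1.]); return np.r_[p,z],np.c_[x,y,np.cross(x,y)]
def show():
    s=env.sense(); print(round(s['t'],2),np.round(s['ee_pos'],4),np.round(s['wrist_force'],2)); return s
def shot(c,n,crop=None):
    p,_=viewer.read_camera(c)
    if crop: u0,v0,u1,v1=crop; p=cv2.resize(p[v0:v1,u0:u1],None,fx=4,fy=4)
    cv2.imwrite(f"pics/{n}.png",p[...,::-1])
E
python3 - <<'E'
from h import *
effector.grasp(5); show()
env.reach(*pose(0,.07,.20)); show()
env.movel(*pose(0,.07),rate=.1); show()
env.pause(.3); show()
shot("scene","s1",(230,170,420,315))
for c in("scene","top"): print([(np.round(r['at'],3),r['score']) for r in tip_of(c,"post")[:2]])
E
```

```text
2.54 [0.2464 0.6015 0.2146] [-0.79 -0.22 -0.45]
4.68 [0.4323 0.0339 0.2001] [-0.44 -0.41 -0.04]
6.05 [0.4325 0.0333 0.0785] [-0.32 -0.09  0.65]
6.35 [0.4322 0.0333 0.0783] [0.11 0.01 0.37]
[(array([0.503, 0.036, 0.085]), 0.59), (array([ 0.479, -0.15 ,  0.066]), 0.34)]
[(array([0.501, 0.034, 0.09 ]), 0.79)]
```

View pics/s1.png

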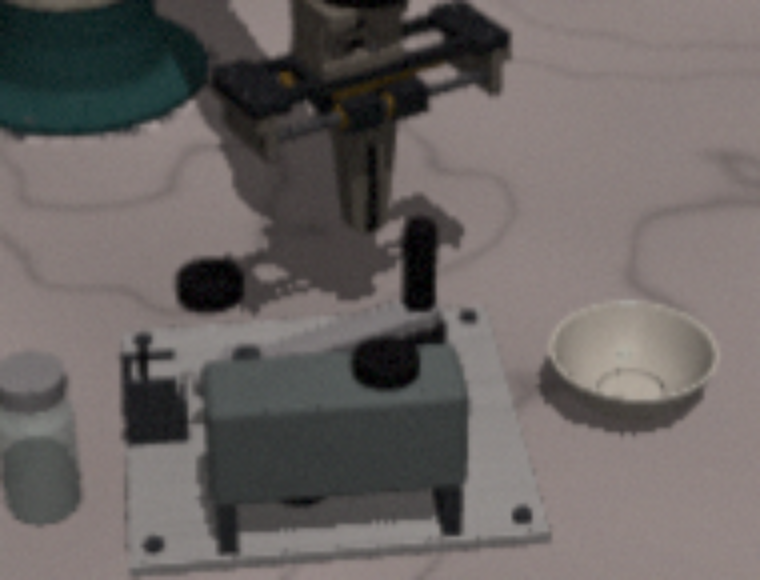

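The shut fingers hang at (365,225) in the crop, in front of the post at (420,260), with nothing else nearby. Next I'll find contact slowly, then push along the arc with force monitoring.

```bash
cat > push.py <<'E'
from h import *
F0=np.mean([env.sense()['wrist_force'] for _ in range(3)],0)
def force(): 
    s=env.sense(); return s, s['wrist_force']-F0
env.movel(*pose(0,.036),rate=.08)
back=.036; hit=False
while back>.008:
    back-=.003; env.movel(*pose(0,back),rate=.03)
    s,f=force()
    if -f[0]>2: hit=True;break
print("contact back",back,hit,round(s['t'],2),np.round(f,2),s['ee_pos'])
if hit:
    for q in np.arange(.04,.671,.035):
        p,Rm=pose(q,back); env.movel(p,Rm,rate=.05)
        s,f=force(); t=Rm[:,0]
        # swing actually reached, from the measured TCP (contact kept)
        c=s['ee_pos'][:2]+back*t[:2]-H; qa=a0-np.arctan2(c[1],c[0])
        print(round(s['t'],2),"q",round(q,3),"act",round(qa,3),"F",round(-f@t,2),"|F|",round(np.linalg.norm(f),2))
        if np.linalg.norm(f)>15: print("STOP");break
E
python3 push.py
```

```text
contact back 0.018 True 8.57 [-3.31  0.81  2.02] [0.48290427 0.03484211 0.07777504]
8.82 q 0.04 act 0.034 F 3.61 |F| 4.09
9.07 q 0.075 act 0.07 F 4.06 |F| 4.12
9.32 q 0.11 act 0.106 F 4.34 |F| 4.34
9.57 q 0.145 act 0.142 F 4.54 |F| 4.63
9.82 q 0.18 act 0.177 F 4.66 |F| 4.73
10.07 q 0.215 act 0.213 F 4.58 |F| 4.81
10.32 q 0.25 act 0.248 F 4.8 |F| 4.9
10.57 q 0.285 act 0.281 F 5.34 |F| 5.58
10.82 q 0.32 act 0.311 F 5.94 |F| 6.66
11.07 q 0.355 act 0.35 F 5.35 |F| 5.58
11.32 q 0.39 act 0.387 F 4.62 |F| 5.02
11.57 q 0.425 act 0.424 F 5.02 |F| 5.2
11.82 q 0.46 act 0.463 F 1.51 |F| 2.29
12.07 q 0.495 act 0.494 F 3.76 |F| 4.29
12.32 q 0.53 act 0.523 F 6.8 |F| 7.6
12.57 q 0.565 act 0.557 F 5.93 |F| 6.74
12.82 q 0.6 act 0.591 F 6.91 |F| 8.13
13.07 q 0.635 act 0.625 F 7.55 |F| 8.09
13.32 q 0.67 act 0.659 F 6.62 |F| 7.8
```

The force shows the pawl riding from about 0.28 to 0.43, then a drop at about 0.46, the click, and after that the spring alone. I'll check with the cameras.

Run:
```python
from h import *
env.pause(.5); show()
shot("scene","s2",(230,170,420,315)); shot("top","t2",(240,140,430,285))
for c in("scene","top"):
    for n in ("post","pawl_tab","dish","shaker","spare_pulley","drive"):
        r=tip_of(c,n)[:1]
        for k in r:
            at=np.array(k['at']); print(c,n,np.round(at,3),round(k['score'],2), "q=%.3f r=%.3f"%(a0-np.arctan2(*(at[:2]-H)[::-1]),np.linalg.norm(at[:2]-H)) if n=="post" else "")
show()
```

```text
13.82 [0.5646 0.0225 0.0778] [-6.69  2.39  2.43]
scene post [0.582 0.009 0.085] 0.6 q=0.692 r=0.125
scene pawl_tab [ 0.477 -0.148  0.068] 0.56 
scene dish [ 0.592  0.143 -0.001] 0.79 
scene shaker [ 0.505 -0.233 -0.003] 0.65 
scene spare_pulley [ 0.352 -0.045 -0.003] 0.76 
scene drive [ 0.531 -0.051 -0.002] 0.61 
top post [0.581 0.009 0.09 ] 0.83 q=0.687 r=0.124
top pawl_tab [0.596 0.14  0.004] 0.49 
top dish [0.593 0.14  0.003] 0.71 
top shaker [ 0.502 -0.231  0.001] 0.73 
top spare_pulley [ 0.354 -0.052  0.002] 0.61 
top drive [ 0.532 -0.051 -0.002] 0.59 
14.53 [0.5646 0.0225 0.0778] [-6.62  1.74  2.43]
```

View pics/s2.png

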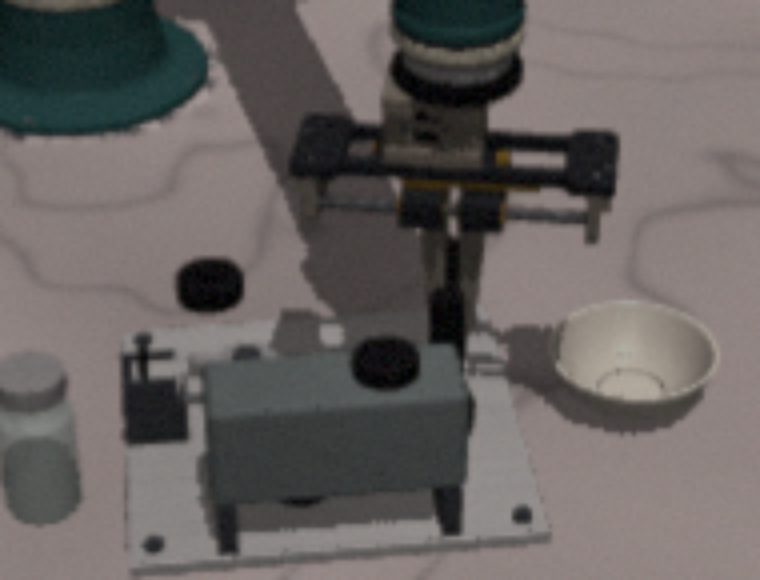

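View pics/t2.png

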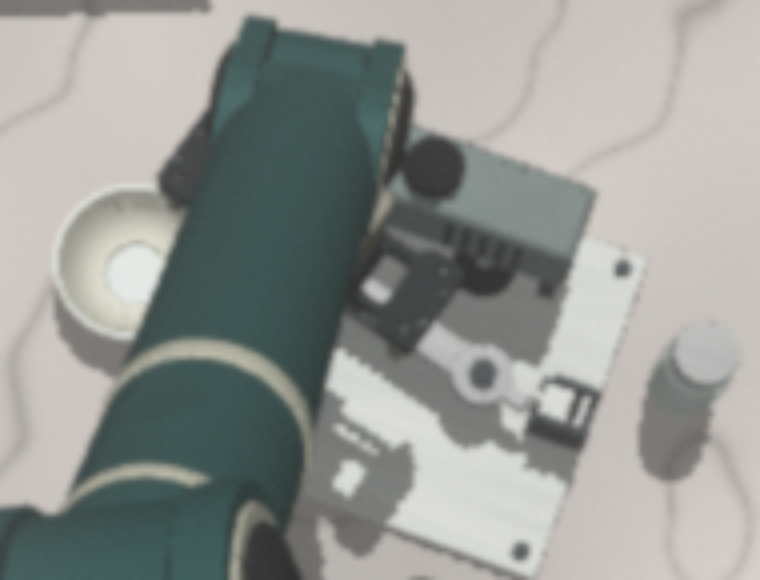

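Scene crop: the fingers press on the front of the post at (447,315). The dish, shaker and pulley haven't moved, and the pawl tab is back in its seat. Top crop: the arm has swung towards the gearbox, with the hub at (482,375). The swing is 0.66–0.69, inside 0.55–0.80, and the force is steady at about 7 N, so I'll hand in now.

```bash
python3 -c "
from h import *
workorder.finish_job(); show()"
```

```text
the job is handed in; nothing more can be done
the job is handed in; nothing more can be done
```

I pushed the thumb post back with shut fingers, along the arm's arc, and handed the job in at about 14.5 s while still holding it.

- **Swing:** the tool position gives 0.66 rad, and the two cameras give 0.69 each. That is past the 0.55 click and short of the 0.80 stop.
- **Click:** the force rose from about 0.28 rad and dropped at about 0.46, then only the spring was left. In the scene camera the pawl tab was back at its seated spot, within about 3 mm. That is too coarse to see its 2.5 mm travel, so the force drop is the main evidence for the click.
- **Force:** the highest reading was about 8 N, and the hold was steady at about 7 N.
- **Bystanders:** the dish, shaker and spare pulley were where they started, within measuring error (the top camera put the pulley 6 mm off, the scene camera 1 mm). I did not measure the canister, jar, skewer case and spit fork again, but the fingers and gripper kept well clear of them.
- **Disagreement:** the top camera's pawl tab detection at the end was false (it landed on the dish), so I ignored it.

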